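Set the free-standing bench timer to its setting tab

ROBOT

A 7-joint arm with a two-finger parallel gripper is mounted at the origin on a cart in front of the work surface, level with it; the furniture and walls round the work are solid. World frame = base frame: x ahead of the robot, y to its left, z up, the work surface at z = 0. Lengths are in m, angles in degrees, forces in N, time in s.
With the tool pointing down it reaches from about 0.35 to 0.9 m from the base axis. Payload 19.9 kg.
Tool frame: the origin (TCP) lies midway between the tips of the shut fingers; the grasp point (between the pads) lies 19 mm behind it; z points along the fingers, y is the direction in which the jaws open and shut (so a half turn about z gives the same grasp; the last joint's range is limited). The gripper opens to 85 mm and grips with 20 to 120 N. Pads are 22 mm wide; open, the fingers measure 114 mm over their backs; the gripper's body (76 mm by 85 mm) begins 54 mm behind the grasp point. The pads swing forward as they close: fully open they stand 13 mm farther back than shut.
Start: joints at [-76.232, 23.915, -0.59, 92.452, 0.269, 63.638, -3.037], TCP at [0.174, 0.6, 0.231] pointing down, gripper open.
Joint ranges: [-161.28, 161.28], [-22.2, 115.67], [-73.04, 71.86], [3.21, 147.25], [-68.34, 248.33], [10.77, 114.83], [-161.83, 161.83]. Speed limits (degrees/s): [108.29, 108.29, 136.94, 136.94, 172.46, 172.46, 172.46].

INTERFACE

Orientations are given as [roll, pitch, yaw] about the fixed x, y, z axes, in that order (R = Rz(yaw) Ry(pitch) Rx(roll)).
In Python, from workcell import * gives the robot as it stands. The module is installed in compiled form; this text tells all that it offers.
- The arm moves only by the tool carry_out, never from a script. Its argument "targets" is text: rows parted by semicolons, each of 5 numbers parted by spaces: the shift along the world's x, y, z in mm, then the turn about the world's z in rad, then the finger opening in mm, from 0 to 85.4. In form: tx ty tz yaw grip; .... A call has 1 to 5 rows; each row shifts and turns the commanded pose from where the row before left it; what a row does not reach is not made up. A row lasts 1/8 s, in which the tool goes at most 62.5 mm and 10.7 degrees, less where a joint would pass 70% of its speed; a pose out of reach is approached as far as the arm can. A call is refused whole if a number of a shift passes 62.5 or a number of a turn 0.188, either way. A call with a gripper value outside its range is refused whole. The fingers move at their own pace and stop on an object; "force" is the grip in N (left out, the last holds). Time passes only in rows, so rows that do not move let the fingers close. It gives the time, the measured TCP pose, the force and the opening at its end, in the units of the state.
- state(): the state, without advancing time (a new reading comes with each control period).
- capture(name): name is "scene" or "top" or "wrist"; returns the picture (480x640x3 uint8, red, green, blue); there is no depth.
- get_calibration(name): a dict with "fov_y" (degrees; the focal length in pixels is half the picture's height over the tangent of half this angle, whatever the lens; pixels are square), "cx", "cy" (the principal point, pixels), "eye" and "attitude" of the camera in the world. Camera axes: x right, y down, z forward; pixel columns grow to the right and rows downward; lengths in m; the calibration is good to about 2 mm. A picture is of the moment at which its call begins: read the wrist's pose just before it. get_calibration takes no time and is no camera call; for the wrist camera it gives the pose at the moment of the call.
- hand_in(): hands the job in, once; it reports no verdict.
The state is a dict: "time_s": time; "q": joint angles; "joint_vel": joint speeds; "joint_torque": joint torques, N m; "tcp_pos": TCP position; "tcp_rot": TCP orientation; "contact_force": force on the tool from outside, world axes, zero at the start; "ft_torque": the same for the moment, N m; "grip_width": finger opening in m.
Only numpy, scipy, OpenCV 4.12 (cv2) and the standard library are available. Lean on these libraries where they do the work, as an engineer would, in place of code of your own. Each camera call takes 0.05 s, during which the arm holds its last target.

TASK

Set the bench timer for the next lamp test: turn the big knob on its top clockwise until the knob's pointer stands at the small metal setting tab on the scale, then let go. The knob is stiff and the lightweight box stands loose on slippery feet, so keep it pressed down firmly while you turn: the box must not swivel or slide noticeably from where it stands (two centimetres at a corner is too much), and the setting tab and the things lying around stay where they are.

Things in the scene. Friction and masses are not known exactly. Their poses are not given: they have to be found in the camera images.
- timer: Bench timer: grey box, aluminium face plate, loose on the table, about 0.3 kg, on four hard slippery feet. Origin on the knob's axis at table level; x to the box's rear, y to its left, z up. It spans x -62 to +88, y -58 to +58 mm; face plate 58 mm above the table. Under its own weight alone it spins along with the stiff knob; 14 to 18 N of push straight down on the knob holds it still.
- knob_grip (a point): Point on the knob's axis 23 mm above the face plate (81 mm above the table), half-way up the grip bar. Black knob: round skirt 58 mm across, its top 10 mm above the plate (fingertips can press there); on it an upright bar 46 mm long, 11 mm thick, 10 to 36 mm above the plate, to be pinched across. The bar lies along the pointer: the end with the white line and the small nose on the skirt.
- knob (a joint): Knob angle, rad, 0 to 4.2, growing clockwise seen from above; stays where it is left; turning takes about 0.17 N m. In the box's frame the pointer stands at the angle 2.642 - value, counted counter-clockwise from the box's x axis.
- setting_tab (a joint): Where the setting tab stands on the scale, rad, in the same measure as the knob: the knob points at the tab when both values are equal. The tab always stands clockwise of the pointer at the start, by 1.4 to 3.1 rad. The tab is stiff and is not to be moved.
- pointer (a point): Point in line with the knob's pointer, 42 mm from the axis, 5 mm above the face plate; turns with the knob.
- tab_mark (a point): Tip of the setting tab, 42 mm from the knob's axis, 5 mm above the face plate. The tab is a bare steel slider 10 x 9 mm, 6 mm high, 44 to 54 mm from the axis, with a small tooth towards the knob.
- front_left (a point): Front left corner of the box, 30 mm above the table.
- rear_right (a point): Rear right corner of the box, 30 mm above the table.
- croc_red: Bystander: small crocodile clip 52 x 11 x 11 mm. Origin at the centre of its underside.
- solder_spool: Bystander: spool of solder, 55 x 78 x 36 mm. Origin at the centre of its underside.
- heat_sink_lit: Bystander: finned aluminium heat sink, 40 x 60 x 10 mm. Origin at the centre of its underside.
Mind the look-alikes: they are no part of the job. What is shaped like the timer but blue is not meant.

How it is judged:
By the outcome, as a careful person would: the job done as asked, in the order asked, and still so for the second after the job is handed in, with the robot touching nothing.
It also fails if it takes over 72 s, if anything falls off the work surface, if the arm or the gripper's body presses on something with over 40 N, if the wrist force passes 120 N, or if a joint passes its speed limit or range.

## Working session

There is one attempt and no reset: what is moved stays moved. The work goes in short steps, Python scripts to look and compute and a tool call to move; the robot and the scene stay as the last step left them, time stands still between calls to the robot, and variables do not carry over. Pictures are saved under pics/ and viewed, and the job is handed in when it is done.

Besides the shell and the picture viewer there is one more tool, called after "Request:" as name(argument=value, ...) on one line, values as JSON. carry_out: Moves the arm, as the interface text tells. Its arguments: {"type":"object","properties":{"targets":{"type":"string"},"force":{"type":"number"}},"required":["targets"]}

```bash
mkdir -p pics; python3 - <<'E'
from workcell import *
import cv2
s=state();print(s)
for n in("scene","top","wrist"):
    print(n,get_calibration(n))
    cv2.imwrite(f"pics/a_{n}.png",capture(n)[:,:,::-1])
E
```

```text
{'time_s': 0.0, 'q': array([-76.23253624,  23.94813065,  -0.5917088 ,  92.48688581,
         0.26886299,  63.63842657,  -3.03723489]), 'joint_vel': array([ 0.05578803,  0.03913003,  0.02123685, -0.00842463,  0.02570003,
        0.05658764,  0.03594949]), 'joint_torque': array([ 3.54753629e-04, -8.64449430e+01,  6.79174997e-01, -4.34894192e+01,
        1.91620417e-02,  7.55103480e-03, -2.02416601e-05]), 'tcp_pos': array([0.17368996, 0.60000281, 0.23064917]), 'tcp_rot': array([-1.79928072e+02,  4.39396880e-03,  1.63855765e+02]), 'contact_force': array([ 0.16905705, -0.48285148, -0.60480157]), 'ft_torque': array([ 0.00586812, -0.02403165,  0.02593582]), 'grip_width': 0.08542230034991853}
scene {'fov_y': 51.07161967708268, 'cx': 330.6909216789297, 'cy': 238.29962657930548, 'eye': array([-0.11910953, -0.79488156,  0.70816673]), 'attitude': array([-127.67367096,    0.96802314,  -57.98943915])}
top {'fov_y': 42.704371699228346, 'cx': 322.887233442926, 'cy': 238.04953797557053, 'eye': array([ 0.30739444, -0.33961877,  1.26835066]), 'attitude': array([-169.10578758,   -0.2207803 ,  -88.63207903])}
wrist {'fov_y': 64.08328333119778, 'cx': 316.7279108042302, 'cy': 241.0056427674809, 'eye': array([0.09177747, 0.62192143, 0.37256129]), 'attitude': array([1.60844397e+02, 5.02381994e-02, 7.39097048e+01])}
```

View pics/a_scene.png

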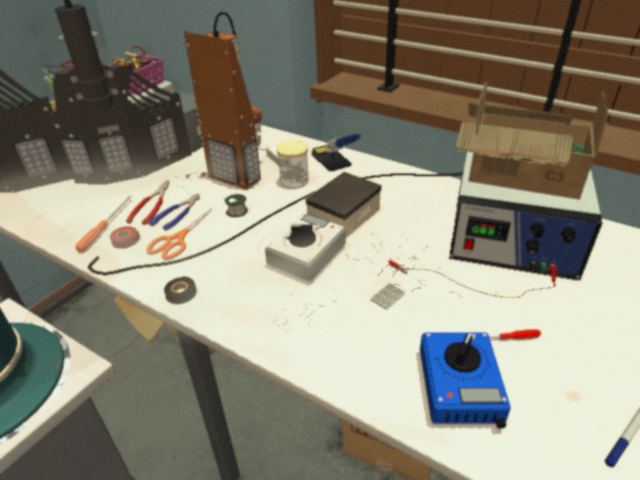

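View pics/a_top.png

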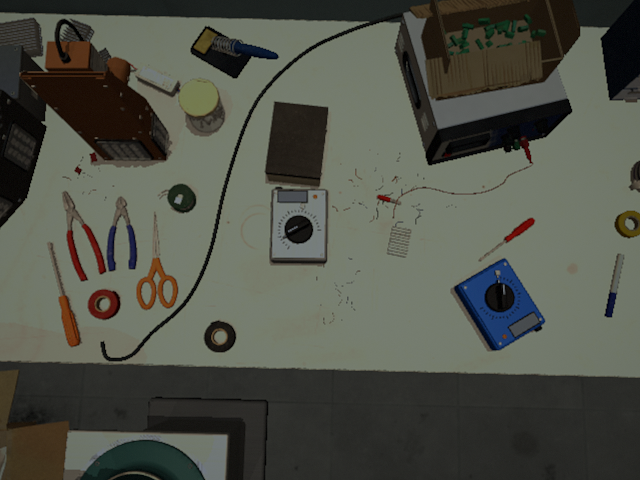

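View pics/a_wrist.png

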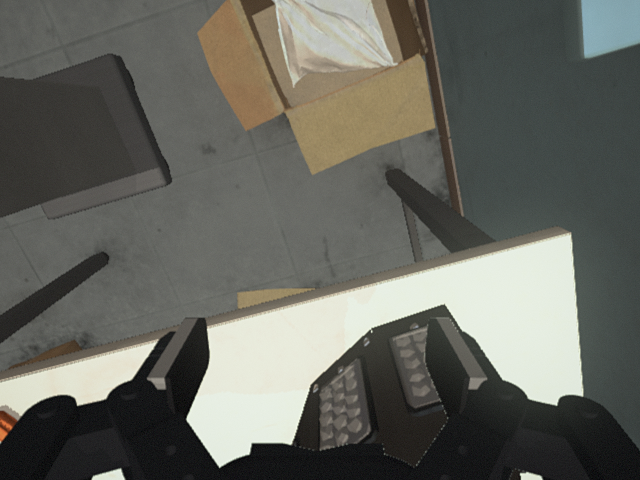

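```bash
cat > h.py <<'E'
import numpy as np, cv2
from scipy.spatial.transform import Rotation as R
def cam(c):
    f=240/np.tan(np.radians(c["fov_y"]/2)); r=R.from_euler("xyz",c["attitude"],degrees=True).as_matrix()
    return f,c["cx"],c["cy"],np.array(c["eye"]),r
def ray(c,u,v,z):
    f,cx,cy,e,r=cam(c); d=r@np.array([(u-cx)/f,(v-cy)/f,1]); return e+d*(z-e[2])/d[2]
def proj(c,p):
    f,cx,cy,e,r=cam(c); q=r.T@(np.array(p)-e); return np.array([cx+f*q[0]/q[2],cy+f*q[1]/q[2]])
E
python3 - <<'E'
from workcell import *
from h import *
c=get_calibration("top");s=get_calibration("scene")
for u,v in[(271,189),(326,189),(327,263),(271,263)]: print((u,v),ray(c,u,v,.058))
print('knob',ray(c,299,229,.068)); print('scene',ray(s,302,235,.085))
print(proj(c,[.174,.6,.0]),proj(c,[.174,.6,.231]))
im=cv2.imread("pics/a_top.png"); cv2.imwrite("pics/b.png",cv2.resize(im[170:280,240:400],None,fx=5,fy=5,interpolation=cv2.INTER_CUBIC))
im=cv2.imread("pics/a_scene.png"); cv2.imwrite("pics/b2.png",cv2.resize(im[190:290,240:380],None,fx=5,fy=5,interpolation=cv2.INTER_CUBIC))
E
```

```text
(271, 189) [ 0.63957602 -0.23055422  0.058     ]
(326, 189) [ 0.64237194 -0.34263417  0.058     ]
(327, 263) [ 0.48998881 -0.34811963  0.058     ]
(271, 263) [ 0.48726166 -0.23662595  0.058     ]
knob [ 0.55568595 -0.29061173  0.068     ]
scene [ 0.5390329  -0.30164689  0.085     ]
[-153.4895198   413.00551988] [-261.63833063  425.96573879]
```

View pics/b.png

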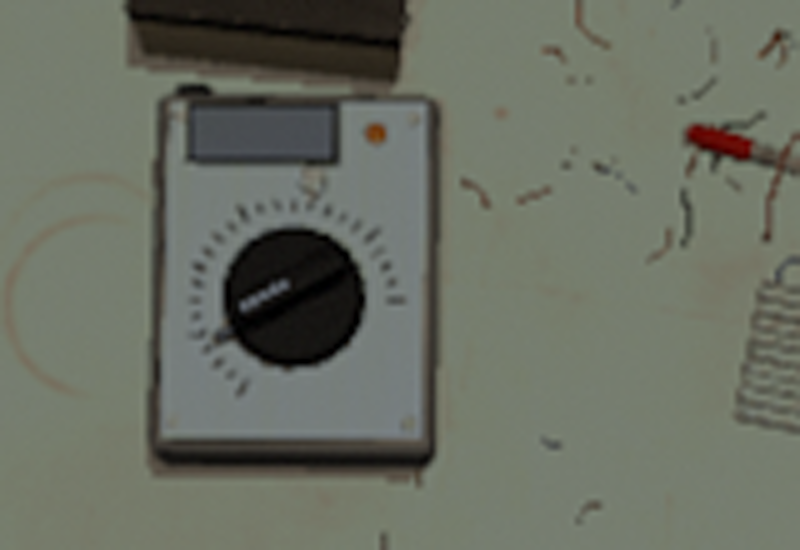

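View pics/b2.png

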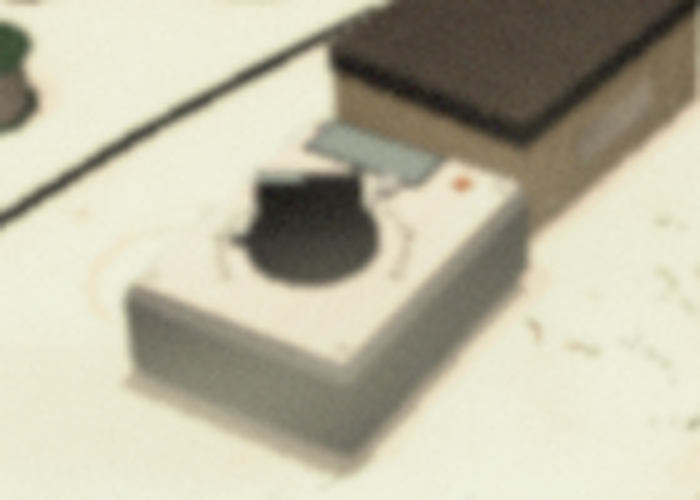

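```bash
python3 - <<'E'
from workcell import *
from h import *
c=get_calibration("top");s=get_calibration("scene")
ax=np.array([.550,-.2895])
for n,p in(("nose",(284.4,237.6)),("tab",(302.4,206.4))):
    q=ray(c,*p,.063)[:2]; d=q-ax; print(n,q,np.degrees(np.arctan2(d[1],d[0])),np.hypot(*d))
print('tower base top-img',ray(c,165,158,0),ray(c,100,160,0)); print('scene',ray(s,245,185,0),ray(s,207,175,0))
print('black', ray(s,195,145,0),ray(s,80,182,0),ray(s,0,188,0), ray(c,45,125,0.1),ray(c,0,220,0.05))
print('edge',ray(c,0,363,0),ray(c,640,378,0))
# tower height: point above base at (245,185) to match row of top (240,45)
b=ray(s,245,185,0)
for z in(.2,.3,.4,.5): print(z,proj(s,[b[0],b[1],z]))
b=ray(s,80,182,0)
for z in(.1,.2,.3,.4,.5): print(z,proj(s,[b[0],b[1],z]))
E
```

```text
nose [ 0.53844966 -0.26178033] 112.62070720555862 0.030029828790077515
tab [ 0.60347152 -0.29581469] -6.735118961817583 0.05384309043116189
tower base top-img [0.71887113 0.00580095 0.        ] [0.71086215 0.14526887 0.        ]
scene [0.73330963 0.02388274 0.        ] [0.72055796 0.14960842 0.        ]
black [8.36484637e-01 3.07552797e-01 1.11022302e-16] [0.51481599 0.42651908 0.        ] [0.38326684 0.58919919 0.        ] [0.74941253 0.22391929 0.1       ] [0.56308213 0.31689018 0.05      ]
edge [0.27846049 0.30742235 0.        ] [ 0.27959432 -0.98574455  0.        ]
0.2 [235.09474717 114.98283858]
0.3 [229.36448363  74.47738216]
0.4 [223.00126711  29.49777731]
0.5 [215.89409504 -20.74061862]
0.1 [ 67.72160465 149.1948624 ]
0.2 [ 54.24813826 113.19676113]
0.3 [39.39619889 73.51568711]
0.4 [22.94283361 29.55595973]
0.5 [  4.61426935 -19.41388166]
```

Request:
carry_out(targets="10 -50 20 -0.05 85; 20 -55 20 -0.05 85; 20 -55 20 -0.05 85; 20 -55 0 -0.05 85; 20 -55 0 -0.05 85", force=40)

```text
time_s: 0.78
tcp_pos: [0.2642, 0.3285, 0.2914]
tcp_rot: [180.0, -0.0, 149.4]
contact_force: [2.0, -0.1, 0.5]
grip_width: 0.0849
```

Request:
carry_out(targets="22 -55 0 -0.05 85; 22 -55 0 -0.05 85; 22 -55 0 -0.05 85; 22 -55 0 -0.05 85; 22 -55 0 -0.05 85")

```text
time_s: 1.4
tcp_pos: [0.374, 0.0534, 0.2914]
tcp_rot: [180.0, -0.0, 135.1]
contact_force: [0.9, 1.2, -0.0]
grip_width: 0.0853
```

Request:
carry_out(targets="25 -49 0 -0.05 85; 25 -49 0 -0.05 85; 25 -49 0 -0.05 85; 25 -49 0 -0.05 85; 25 -49 0 -0.05 85")

```text
time_s: 2.02
tcp_pos: [0.4996, -0.191, 0.2913]
tcp_rot: [180.0, 0.0, 120.9]
contact_force: [0.8, 2.1, 0.2]
grip_width: 0.0846
```

Request:
carry_out(targets="25 -49 0 -0.05 85; 26 -49 0 -0.05 85; 0 0 0 0 85; 0 0 0 0 85")

```text
time_s: 2.52
tcp_pos: [0.5495, -0.2874, 0.2908]
tcp_rot: [-180.0, -0.0, 115.2]
contact_force: [-0.6, 0.5, 1.2]
grip_width: 0.0849
```

```bash
python3 - <<'E'
from workcell import *
import cv2
s=state();print(s['tcp_pos'],s['tcp_rot'],s['q'],s['contact_force'])
print(get_calibration("wrist"))
for n in("wrist","top"): cv2.imwrite(f"pics/c_{n}.png",capture(n)[:,:,::-1])
E
```

```text
[ 0.54949123 -0.28740087  0.29083219] [-1.79956323e+02 -3.57402386e-02  1.15154676e+02] [-10.9945518   27.55719554  50.44944696  90.35253551 -21.93084131
  72.58972949  68.08058652] [-0.59909418  0.51650325  1.19548937]
{'fov_y': 64.08328333119778, 'cx': 316.7279108042302, 'cy': 241.0056427674809, 'eye': array([ 0.51309193, -0.21253071,  0.4327288 ]), 'attitude': array([1.60881459e+02, 5.58390770e-02, 2.52053410e+01])}
```

View pics/c_wrist.png

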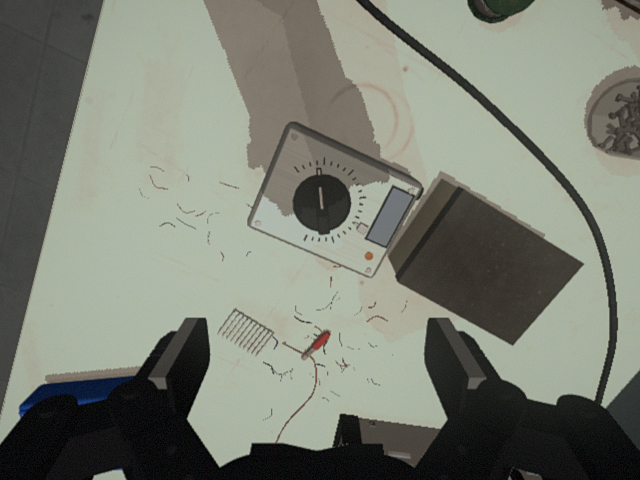

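```bash
python3 - <<'E'
import cv2
im=cv2.imread("pics/c_wrist.png"); cv2.imwrite("pics/d.png",cv2.resize(im[140:260,260:410],None,fx=5,fy=5,interpolation=cv2.INTER_CUBIC))
E
```

```text
(no output)
```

View pics/d.png

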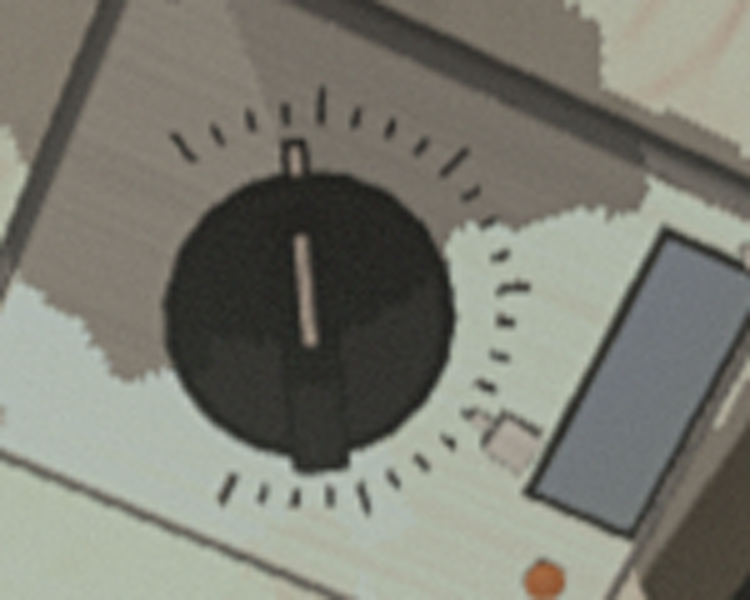

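```bash
cat > m.py <<'E'
from h import *
c={'fov_y': 64.08328333119778, 'cx': 316.7279108042302, 'cy': 241.0056427674809, 'eye': np.array([ 0.51309193, -0.21253071,  0.4327288 ]), 'attitude': np.array([1.60881459e+02, 5.58390770e-02, 2.52053410e+01])}
P=lambda x,y,z: ray(c,260+(x+.5)/5-.5,140+(y+.5)/5-.5,z)[:2]
# ticks on plate
t=[(218,134),(252,119),(286,113),(357,118),(391,128),(421,146),(473,192),(488,221),(501,257),(506,321),(501,356),(486,386),(448,442),(421,467),(393,486),(330,497),(295,498),(264,495)]
T=np.array([P(*a,.058) for a in t])
A=np.c_[2*T,np.ones(len(T))]; s=np.linalg.lstsq(A,(T**2).sum(1),rcond=None)[0]
ax=s[:2]; r=np.sqrt(s[2]+ax@ax); print("tick axis",ax,r, np.round(1e3*(np.hypot(*(T-ax).T)-r),1))
print("skirt",P(309,318,.067))
print("corners",[ray(c,*p,.056)[:2] for p in((290,123),(422,185),(373,276),(249,224))])
def an(p,z): d=P(*p,z)-ax; return np.degrees(np.arctan2(d[1],d[0])),np.hypot(*d)
for n,p,z in(("nose",(294,150),.063),("line out",(301,236),.094),("line in",(310,344),.094),("bar far",(321,465),.08),("tabtip",(480,413),.063),("tab",(510,440),.064),("tick0",(185,147),.058),("tickend",(229,489),.058)): print(n,an(p,z))
a=P(301,236,.094);b=P(310,344,.094);d=a-b;print("line dir",np.degrees(np.arctan2(d[1],d[0])))
E
python3 m.py
```

```text
tick axis [ 0.55476157 -0.29094768] 0.03960758857022493 [-0.1  0.2 -0.  -0.2  0.1 -0.2  0.4  0.  -0.1 -0.1  0.1 -0.6 -0.3  0.3
  0.9 -0.3 -0.3  0. ]
skirt [ 0.5542527  -0.29010928]
corners [array([ 0.49567689, -0.23536578]), array([ 0.63762411, -0.23339023]), array([ 0.6399601 , -0.34107455]), array([ 0.49776806, -0.34372761])]
nose (np.float64(120.51471285671683), np.float64(0.033119860951310566))
line out (np.float64(120.05007715151619), np.float64(0.02248964026447157))
line in (np.float64(119.85175248879213), np.float64(0.0026271661541880493))
bar far (np.float64(-59.80184310644079), np.float64(0.025072136077644445))
tabtip (np.float64(-4.370767621628049), np.float64(0.03947737152233725))
tab (np.float64(-6.350372029563787), np.float64(0.047467342742729006))
tick0 (np.float64(151.64658975157053), np.float64(0.04077291751975401))
tickend (np.float64(-88.48203871309403), np.float64(0.04069970119689535))
line dir 120.07630904734395
```

Request:
carry_out(targets="5.5 -3.3 -40 0.086 40; 0 0 -40 0 40; 0 0 -40 0 40; 0 0 -30 0 40; 0 0 -20 0 40", force=40)

```text
time_s: 3.25
tcp_pos: [0.5554, -0.2895, 0.1206]
tcp_rot: [180.0, -0.0, 120.2]
contact_force: [0.2, -0.7, 0.3]
grip_width: 0.0399
```

```bash
python3 - <<'E'
from workcell import *
import cv2
s=state();print(s['tcp_pos'],s['tcp_rot'],s['q'],s['contact_force'],s['grip_width'])
c=get_calibration("wrist");print(c)
cv2.imwrite(f"pics/e.png",capture("wrist")[:,:,::-1])
E
```

```text
[ 0.55541255 -0.28952676  0.1205566 ] [ 1.79976895e+02 -3.50166709e-02  1.20175931e+02] [ -5.39105438  37.65315908  42.5706617   98.59207317 -30.04118296
  55.75859393  78.84631338] [ 0.17415106 -0.6821913   0.33044091] 0.03992987810703877
{'fov_y': 64.08328333119778, 'cx': 316.7279108042302, 'cy': 241.0056427674809, 'eye': array([ 0.51228362, -0.21815929,  0.26243842]), 'attitude': array([ 1.60884773e+02, -1.00499786e-02,  3.02322106e+01])}
```

View pics/e.png

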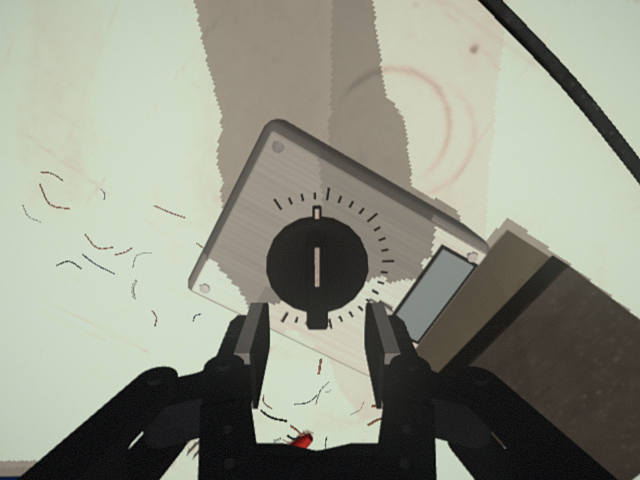

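```bash
python3 - <<'E'
from h import *
import numpy as np
c={'fov_y': 64.08328333119778, 'cx': 316.7279108042302, 'cy': 241.0056427674809, 'eye': np.array([ 0.51228362, -0.21815929,  0.26243842]), 'attitude': np.array([ 1.60884773e+02, -1.00499786e-02,  3.02322106e+01])}
print(ray(c,317.5,265.5,.068), proj(c,[.5554,-.2895,.1206]))
a=ray(c,317.5,249,.094);b=ray(c,317,286,.094);print(a,b,np.degrees(np.arctan2(*(a-b)[1::-1])))
im=cv2.imread("pics/e.png"); cv2.imwrite("pics/e2.png",cv2.resize(im[180:340,240:420],None,fx=4,fy=4,interpolation=cv2.INTER_CUBIC))
E
```

```text
[ 0.55377294 -0.28844371  0.068     ] [319.83451078 317.79618097]
[ 0.54400968 -0.27182295  0.094     ] [ 0.55343555 -0.28845349  0.094     ] 119.54373135261794
```

View pics/e2.png

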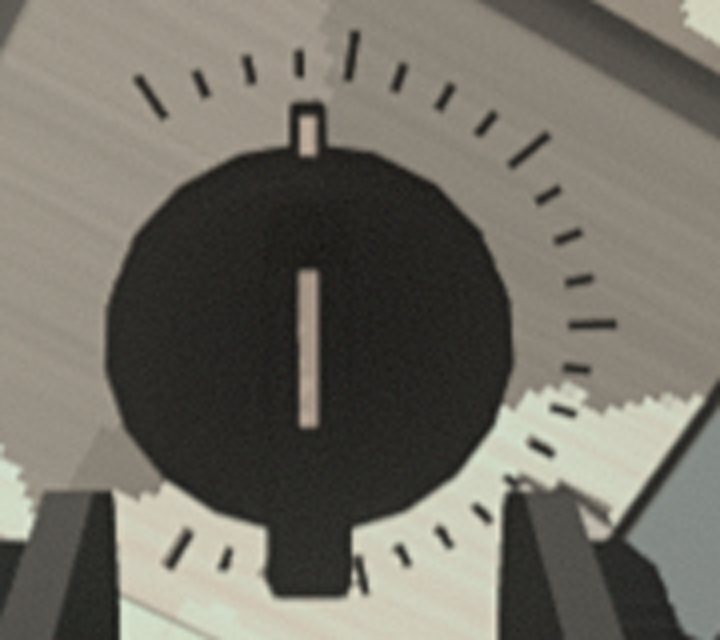

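Request:
carry_out(targets="0 0 -20 0 36; 0 0 -15 0 34; 0 0 -10 0 34; 0 0 0 0 34; 0 0 0 0 34")

```text
time_s: 3.92
tcp_pos: [0.5555, -0.2912, 0.0767]
tcp_rot: [180.0, 0.0, 120.1]
contact_force: [0.1, 0.1, 0.4]
grip_width: 0.0341
```

Request:
carry_out(targets="0 0 0 0 20; 0 0 0 0 14; 0 0 0 0 9; 0 0 0 0 5; 0 0 0 0 5", force=40)

```text
time_s: 4.55
tcp_pos: [0.5554, -0.2911, 0.0766]
tcp_rot: [180.0, 0.0, 120.1]
contact_force: [-1.7, 0.3, 6.6]
grip_width: 0.0105
```

```bash
python3 - <<'E'
from workcell import *
import cv2
s=state();print(s['tcp_pos'],s['tcp_rot'],s['q'],s['contact_force'],s['ft_torque'],s['grip_width'])
cv2.imwrite(f"pics/f.png",capture("wrist")[:,:,::-1])
E
```

```text
[ 0.5554496  -0.29106892  0.07664717] [1.79984541e+02 2.07842018e-02 1.20082722e+02] [ -3.70115426  40.83208379  40.29103363  99.72850575 -32.60237709
  51.70351462  80.67019818] [-1.71999895  0.32859646  6.56257744] [0.26588592 0.23939353 0.06517603] 0.010462033045551334
```

View pics/f.png

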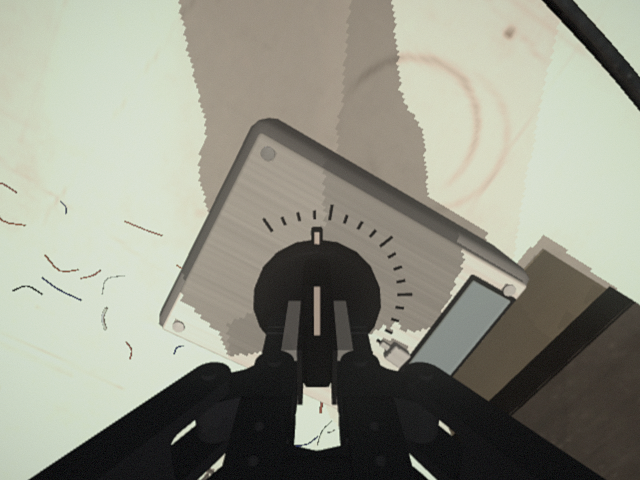

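Request:
carry_out(targets="0 0 -2 0 5; 0 0 0 0 5; 0 0 0 0 5")

```text
time_s: 4.97
tcp_pos: [0.5556, -0.2912, 0.0763]
tcp_rot: [179.9, 0.0, 120.1]
contact_force: [-10.9, 8.7, 36.4]
grip_width: 0.0103
```

Request:
carry_out(targets="0 0 1 0 5; 0 0 0 0 5; 0 0 0 0 5")

```text
time_s: 5.35
tcp_pos: [0.5555, -0.2912, 0.0765]
tcp_rot: [179.9, 0.0, 120.1]
contact_force: [-6.9, 4.9, 20.3]
grip_width: 0.0102
```

Request:
carry_out(targets="-0.4 0.3 0 0 5; 0 0 0 -0.05 5; 0 0 0 -0.05 5; 0 0 0 0 5")

```text
time_s: 5.85
tcp_pos: [0.5554, -0.2911, 0.0765]
tcp_rot: [179.9, 0.1, 114.3]
contact_force: [-4.2, 2.5, 19.0]
grip_width: 0.0098
```

```bash
python3 - <<'E'
from workcell import *
import cv2
s=state();print(s['tcp_pos'],s['tcp_rot'],s['q'],s['contact_force'],s['ft_torque'],s['grip_width'])
for n in ("wrist","top","scene"): cv2.imwrite(f"pics/g_{n}.png",capture(n)[:,:,::-1])
E
```

```text
[ 0.55537003 -0.29111765  0.07651052] [1.79943443e+02 6.21777795e-02 1.14302490e+02] [ -4.5679705   41.32539107  41.65032359  99.81496907 -33.83698753
  52.03164898  75.84650375] [-4.16508818  2.47154445 18.97772305] [4.98088106e-01 9.71620496e-01 1.02487875e-04] 0.009791549176184793
```

View pics/g_wrist.png

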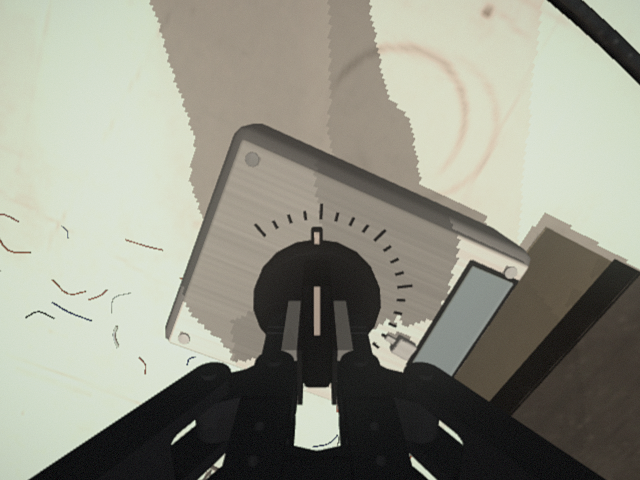

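Request:
carry_out(targets="0 0 0 -0.08 5; 0 0 0 -0.08 5; 0 0 0 -0.08 5; 0 0 0 -0.08 5; 0 0 0 0 5")

```text
time_s: 6.62
tcp_pos: [0.555, -0.2913, 0.0765]
tcp_rot: [180.0, 0.0, 95.9]
contact_force: [-6.1, 2.8, 21.7]
grip_width: 0.0102
```

Request:
carry_out(targets="-0.3 0 0 -0.08 5; 0 0 0 -0.08 5; 0 0 0 -0.08 5; 0 0 0 -0.08 5; 0 0 0 0 5")

```text
time_s: 7.25
tcp_pos: [0.5545, -0.2913, 0.0765]
tcp_rot: [180.0, 0.0, 77.6]
contact_force: [-7.8, 3.5, 21.3]
grip_width: 0.0104
```

```bash
python3 - <<'E'
from workcell import *
import cv2
s=state();print(s['tcp_pos'],s['tcp_rot'],s['q'],s['contact_force'],s['ft_torque'],s['grip_width'])
for n in ("wrist","top"): cv2.imwrite(f"pics/h_{n}.png",capture(n)[:,:,::-1])
E
```

```text
[ 0.55450806 -0.29126198  0.07646155] [1.79973090e+02 2.04855286e-02 7.75831112e+01] [ -9.58432366  45.0220602   50.02914667 100.03717887 -41.3173277
  55.17048707  44.77670006] [-7.75660051  3.52196082 21.32137476] [ 0.80795914  1.67103919 -0.10656089] 0.010429685163999607
```

View pics/h_wrist.png

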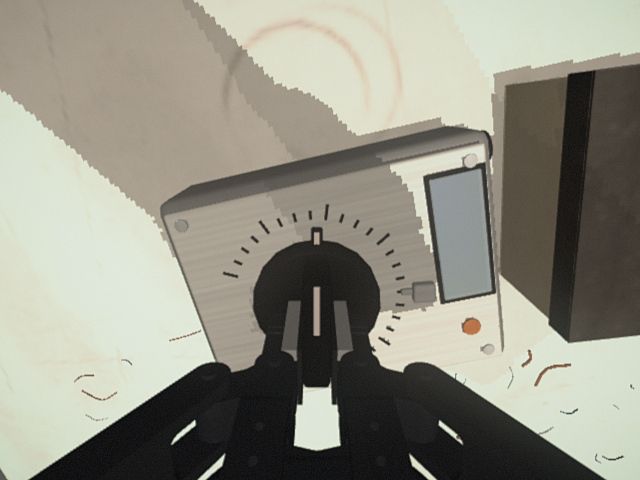

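View pics/h_top.png

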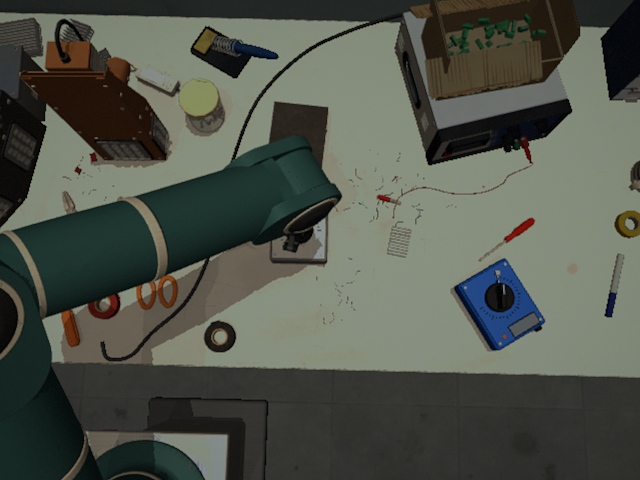

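```bash
python3 - <<'E'
from h import *
from workcell import *
c0={'fov_y': 64.08328333119778, 'cx': 316.7279108042302, 'cy': 241.0056427674809, 'eye': np.array([ 0.51228362, -0.21815929,  0.26243842]), 'attitude': np.array([ 1.60884773e+02, -1.00499786e-02,  3.02322106e+01])}
c=get_calibration("wrist")
print("before FL,FR,RL",[ray(c0,*p,.058)[:2] for p in((278,147),(205,288),(472,258))])
print("now FL,RL,RR",[ray(c,*p,.058)[:2] for p in((181,226),(470,160),(488,349))])
for p in ((406,292),(423,292),(413,292)):
    q=ray(c,*p,.064)[:2]; print(p,q,[np.degrees(np.arctan2(*(q-a)[::-1])) for a in (np.array([.5555,-.2912]),np.array([.5545,-.2912]))])
im=cv2.imread("pics/h_wrist.png"); cv2.imwrite("pics/h2.png",cv2.resize(im[190:360,210:510],None,fx=2.6,fy=2.6,interpolation=cv2.INTER_CUBIC))
E
```

```text
before FL,FR,RL [array([ 0.50453593, -0.24479442]), array([ 0.50586295, -0.33782501]), array([ 0.63006623, -0.24346393])]
now FL,RL,RR [array([ 0.50382604, -0.24527912]), array([ 0.62953934, -0.24359942]), array([ 0.63041735, -0.33741406])]
(406, 292) [ 0.5945251  -0.29471019] [np.float64(-5.139753146247331), np.float64(-5.0120022889130995)]
(423, 292) [ 0.6019454 -0.2963286] [np.float64(-6.301191861793224), np.float64(-6.169417602036651)]
(413, 292) [ 0.59758051 -0.29537659] [np.float64(-5.6681803100262735), np.float64(-5.5374358967243085)]
```

View pics/h2.png

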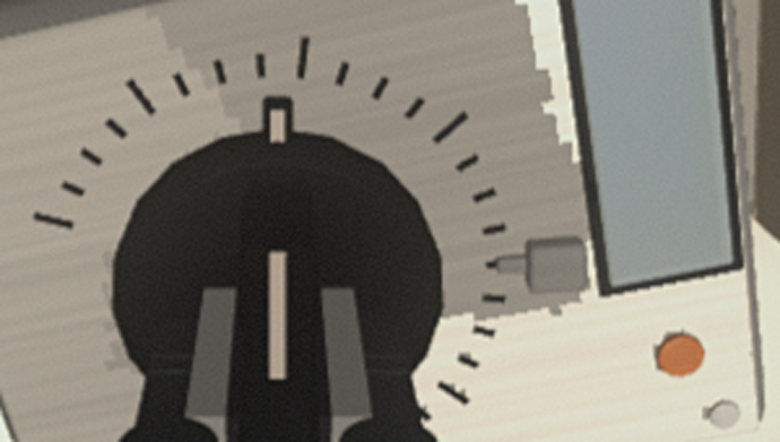

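```bash
python3 - <<'E'
from h import *
from workcell import *
c=get_calibration("wrist")
P=lambda x,y,z: ray(c,210+(x+.5)/2.6-.5,190+(y+.5)/2.6-.5,z)[:2]
t={1:(73,188),2:(92,157),3:(117,128),5:(181,84),6:(220,71),7:(261,65),9:(343,73),10:(380,88),11:(414,108),13:(467,162),14:(485,195),15:(494,230),17:(494,299),18:(484,331),19:(468,360)}
K=np.array(list(t));T=np.array([P(*a,.058) for a in t.values()])
s=np.linalg.lstsq(np.c_[2*T,np.ones(len(T))],(T**2).sum(1),rcond=None)[0]
ax=s[:2]; r=np.sqrt(s[2]+ax@ax); print(ax,r)
a=np.degrees(np.arctan2(*(T-ax).T[::-1])); off=a+K*np.degrees(.175); print(np.round(off,2),off.mean()-np.degrees(2.642))
k16=np.radians(off.mean()-16*np.degrees(.175));q=ax+r*np.array([np.cos(k16),np.sin(k16)])
print("tick16 crop px",(proj(c,[*q,.058])-[210,190])*2.6, np.degrees(k16))
for n,p in(("tip",(495,265)),("tooth",(515,264)),("bodyfront",(528,264)),("body",(556,264)),("bodyrear",(584,264))):
  for z in(.060,.064):
    d=P(*p,z)-ax;print(n,z,np.degrees(np.arctan2(*d[::-1])),np.hypot(*d))
E
```

```text
[ 0.55433207 -0.29119021] 0.039292277581442984
[151.96 152.06 151.88 152.04 151.94 151.88 151.82 151.95 151.98 152.01
 151.73 151.58 151.56 151.81 152.18] 0.5164362726521006
tick16 crop px [496.55050972 262.77318196] -8.536296890414889
tip 0.06 -7.374930245027877 0.03846787283917623
tip 0.064 -4.204811259147148 0.03773658513298956
tooth 0.06 -7.52062563725934 0.04198087338879655
tooth 0.064 -4.613119276709988 0.04115074238406235
bodyfront 0.06 -7.767798006805609 0.04426327936243408
bodyfront 0.064 -5.00780548627547 0.043363802609376126
body 0.06 -8.222229625601948 0.04918164521159265
body 0.064 -5.734549189916114 0.04813639439622846
bodyrear 0.06 -8.594018018950509 0.05410257815689892
bodyrear 0.064 -6.330110063702441 0.05291536787328363
```

Request:
carry_out(targets="-0.2 0 0 -0.08 5; 0 0 0 -0.08 5; 0 0 0 -0.08 5; 0 0 0 -0.08 5; 0 0 0 0 5")

```text
time_s: 7.98
tcp_pos: [0.5541, -0.2911, 0.0765]
tcp_rot: [180.0, 0.0, 59.2]
contact_force: [-8.4, 3.8, 23.1]
grip_width: 0.0102
```

```bash
python3 - <<'E'
from workcell import *
s=state();print(s['tcp_pos'],s['tcp_rot'],s['q'],s['contact_force'],s['ft_torque'],s['grip_width'])
E
```

```text
[ 0.55414058 -0.29113262  0.07645817] [1.79992789e+02 2.93618319e-03 5.92488043e+01] [-11.76351314  47.12723373  53.97313242 100.14115251 -44.94568842
  57.02857215  29.08257699] [-8.39998009  3.76582632 23.14991387] [ 1.06281911  2.07443803 -0.11286025] 0.01017945459180672
```

Request:
carry_out(targets="0 0 0 -0.08 5; 0 0 0 -0.08 5; 0 0 0 -0.08 5; 0 0 0 -0.08 5; 0 0 0 0 5")

```text
time_s: 8.6
tcp_pos: [0.5538, -0.2909, 0.0765]
tcp_rot: [-180.0, -0.0, 40.9]
contact_force: [-12.0, 7.0, 27.2]
grip_width: 0.01
```

Request:
carry_out(targets="0 0 0 -0.08 5; 0 0 0 -0.08 5; 0 0 0 -0.08 5; 0 0 0 -0.08 5; 0 0 0 0 5")

```text
time_s: 9.22
tcp_pos: [0.5539, -0.2908, 0.0765]
tcp_rot: [-179.9, 0.0, 22.6]
contact_force: [-11.0, 7.6, 25.7]
grip_width: 0.0101
```

```bash
python3 - <<'E'
from workcell import *
import cv2
s=state();print(s['tcp_pos'],s['tcp_rot'],s['q'],s['contact_force'],s['ft_torque'],s['grip_width'])
print(get_calibration("wrist"))
for n in ("wrist",): cv2.imwrite(f"pics/i_{n}.png",capture(n)[:,:,::-1])
E
```

```text
[ 0.55386944 -0.29075555  0.07645287] [-1.79948197e+02  5.18386255e-03  2.25834568e+01] [-15.37458227  51.74107642  61.24682945 100.26596761 -51.78331426
  61.23400795  -2.8599294 ] [-11.04672188   7.61814552  25.7282507 ] [ 1.90958286  2.49869557 -0.08309629] 0.010111864491522342
{'fov_y': 64.08328333119778, 'cx': 316.7279108042302, 'cy': 241.0056427674809, 'eye': array([ 0.63180278, -0.26015175,  0.21828599]), 'attitude': array([ 1.60799104e+02,  8.02256333e-02, -6.73607206e+01])}
```

View pics/i_wrist.png

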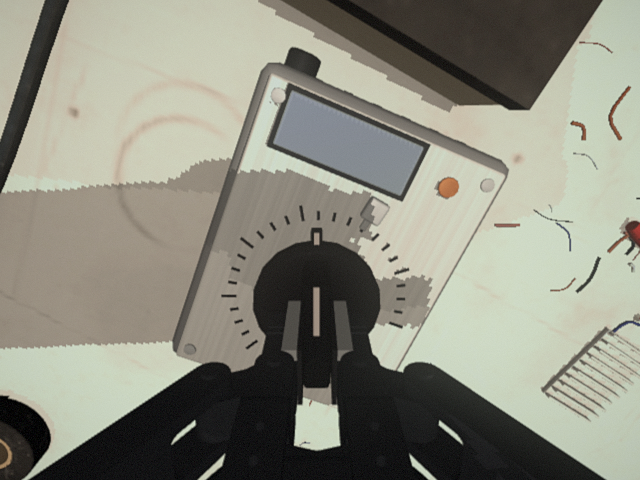

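Request:
carry_out(targets="-0.2 0.2 0.2 -0.08 5; 0 0 0 -0.08 5; 0 0 0 -0.08 5; 0 0 0 -0.08 5; 0 0 0 -0.08 5")

```text
time_s: 9.9
tcp_pos: [0.5538, -0.2903, 0.0765]
tcp_rot: [-179.9, 0.0, -0.4]
contact_force: [-9.2, 8.6, 22.2]
grip_width: 0.0098
```

Request:
carry_out(targets="0 0 0 0 5; 0 0 0 0 5")

```text
time_s: 10.15
tcp_pos: [0.5539, -0.2904, 0.0765]
tcp_rot: [-179.9, 0.0, -0.3]
contact_force: [-9.3, 8.1, 22.3]
grip_width: 0.0105
```

```bash
python3 - <<'E'
from workcell import *
from h import *
s=state();print(s['tcp_pos'],s['tcp_rot'],s['q'],s['contact_force'],s['ft_torque'],s['grip_width'])
c=get_calibration("wrist");print(c)
im=capture("wrist")[:,:,::-1]; cv2.imwrite(f"pics/j.png",im)
cv2.imwrite("pics/j2.png",cv2.resize(im[190:310,230:400],None,fx=4.5,fy=4.5,interpolation=cv2.INTER_CUBIC))
E
```

```text
[ 0.55389934 -0.29035238  0.07651162] [-1.79941308e+02  2.31581889e-03 -2.55553619e-01] [-17.11446999  54.65606689  65.2255283  100.34714125 -55.5935222
  63.94085987 -23.23805101] [-9.27307896  8.08107129 22.2828972 ] [ 1.79685557  1.87684815 -0.19913223] 0.010536993151094607
{'fov_y': 64.08328333119778, 'cx': 316.7279108042302, 'cy': 241.0056427674809, 'eye': array([ 0.63826629, -0.29274527,  0.21832784]), 'attitude': array([ 1.60790069e+02,  8.11723839e-02, -9.02021024e+01])}
```

View pics/j.png

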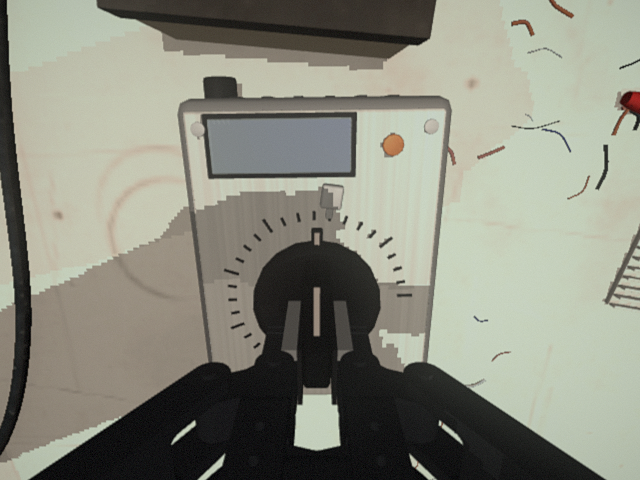

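View pics/j2.png

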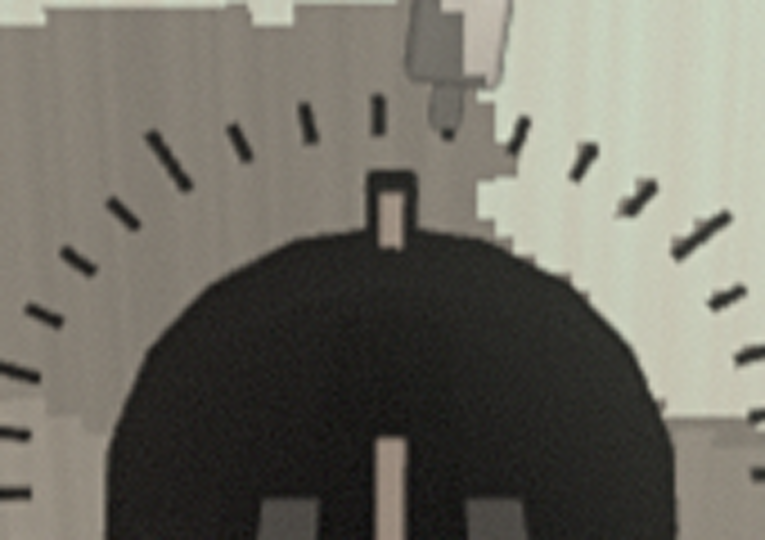

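```bash
python3 - <<'E'
from h import *
from workcell import *
c=get_calibration("wrist")
P=lambda x,y,z: ray(c,230+(x+.5)/4.5-.5,190+(y+.5)/4.5-.5,z)[:2]
t={9:(12,433),10:(43,316),11:(78,261),11.99:(123,213),13:(240,143),14:(309,123),15:(378,115),17:(518,135),18:(584,162),19:(638,197),21:(727,298)}
# ticks counted from tick 15 just left of the pointer
t.pop(9);t.pop(11.99);t={9:(43,316),10:(78,261),11:(123,213),13:(240,143),14:(309,123),15:(378,115),17:(518,135),18:(584,162),19:(638,197),21:(727,298)}
K=np.array(list(t));T=np.array([P(*a,.058) for a in t.values()])
s=np.linalg.lstsq(np.c_[2*T,np.ones(len(T))],(T**2).sum(1),rcond=None)[0]
ax=s[:2]; r=np.sqrt(s[2]+ax@ax); print(ax,r)
off=np.degrees(np.arctan2(*(T-ax).T[::-1]))+K*np.degrees(.175); print(np.round(off,2),off.mean()-np.degrees(2.642))
for n,p in(("nose",(391,180)),("tip",(447,130)),("tooth",(445,105)),("bodyfront",(453,80)),("body",(458,40))):
  for z in(.060,.064):
    d=P(*p,z)-ax;print(n,z,np.degrees(np.arctan2(*d[::-1])),np.hypot(*d))
b=[ray(c,*p,.058)[:2] for p in((197,129),(431,126))];print(b, "prior RL,RR (.6295,-.2436),(.6304,-.3374)")
im=cv2.imread("pics/j.png"); cv2.imwrite("pics/j3.png",cv2.resize(im[175:245,290:370],None,fx=8,fy=8,interpolation=cv2.INTER_CUBIC))
E
```

```text
[ 0.55485641 -0.29204333] 0.03939210465901059
[151.96 151.76 151.77 151.79 151.62 151.9  151.99 151.81 152.41 151.79] 0.5057129389789452
nose 0.06 -0.3461905836571837 0.03346692408952825
nose 0.064 -0.3546022275888225 0.034728613627288955
tip 0.06 -8.21965563661349 0.03883861598287147
tip 0.064 -7.81287556503484 0.03994643817680285
tooth 0.06 -7.447307858850803 0.041246230880154264
tooth 0.064 -7.101292879424531 0.04229662598273344
bodyfront 0.06 -7.993089687981382 0.04375499771686284
bodyfront 0.064 -7.640467110821947 0.044739560551657974
body 0.06 -7.870155188899092 0.04762214921406728
body 0.064 -7.550232365279381 0.048509509127745855
[array([ 0.63023472, -0.24435235]), array([ 0.63106658, -0.33828235])] prior RL,RR (.6295,-.2436),(.6304,-.3374)
```

View pics/j3.png

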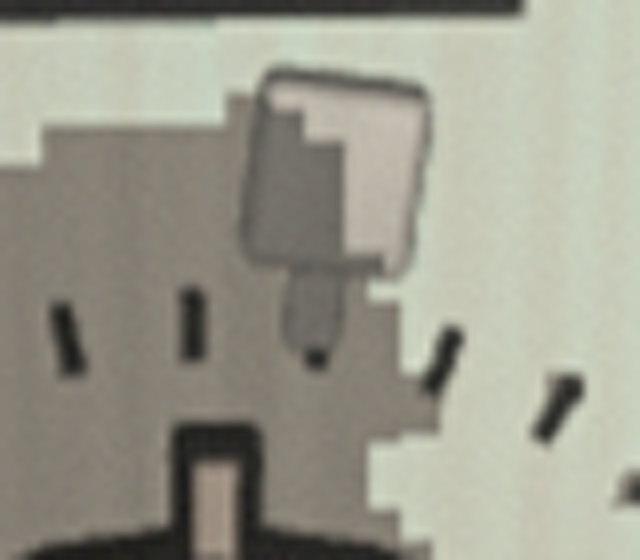

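Request:
carry_out(targets="0 0 0 -0.06 5; 0 0 0 -0.06 5; 0 0 0 0 5; 0 0 0 0 5")

```text
time_s: 10.7
tcp_pos: [0.554, -0.2903, 0.0765]
tcp_rot: [-179.9, 0.0, -7.1]
contact_force: [-8.3, 8.2, 21.7]
grip_width: 0.01
```

```bash
python3 - <<'E'
from workcell import *
from h import *
s=state();print(s['tcp_pos'],s['tcp_rot'],s['q'],s['contact_force'],s['grip_width'])
im=capture("wrist")[:,:,::-1]; cv2.imwrite(f"pics/k.png",im)
cv2.imwrite("pics/k3.png",cv2.resize(im[175:285,270:370],None,fx=5,fy=5,interpolation=cv2.INTER_CUBIC))
E
```

```text
[ 0.55400725 -0.29028025  0.07651845] [-1.79936276e+02  1.74531193e-03 -7.12115186e+00] [-17.49208459  55.40197648  66.17191364 100.35156185 -56.51066597
  64.6416198  -29.53715657] [-8.30559609  8.17643667 21.67923116] 0.009993167661161824
```

View pics/k3.png

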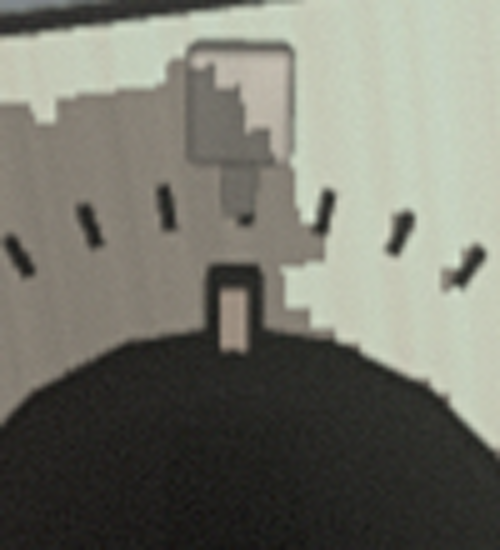

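Request:
carry_out(targets="0 0 0 -0.012 5; 0 0 0 0 5; 0 0 0 0 5")

```text
time_s: 11.12
tcp_pos: [0.554, -0.2903, 0.0765]
tcp_rot: [-179.9, 0.0, -7.8]
contact_force: [-8.8, 7.4, 22.0]
grip_width: 0.01
```

```bash
python3 - <<'E'
from workcell import *
from h import *
s=state();print(s['tcp_pos'],s['tcp_rot'],s['contact_force'],s['ft_torque'],s['grip_width'])
im=capture("wrist")[:,:,::-1]
cv2.imwrite("pics/l3.png",cv2.resize(im[175:285,270:370],None,fx=5,fy=5,interpolation=cv2.INTER_CUBIC))
E
```

```text
[ 0.55399641 -0.29027912  0.07650325] [-1.79935455e+02  4.51649097e-03 -7.79949996e+00] [-8.81989609  7.37323528 21.99673615] [1.87403113 1.87346082 0.0187509 ] 0.009966064202134067
```

View pics/l3.png

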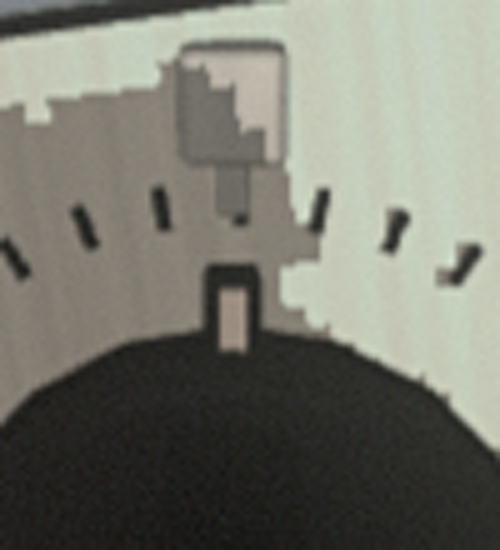

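Request:
carry_out(targets="0 0 0.5 0 14; 0 0 0 0 22; 0 0 0 0 32; 0 0 0 0 36; 0 0 0 0 36")

```text
time_s: 11.8
tcp_pos: [0.5542, -0.2905, 0.0759]
tcp_rot: [-180.0, 0.0, -7.8]
contact_force: [0.3, -0.1, 0.9]
grip_width: 0.0361
```

Request:
carry_out(targets="0 0 10 0 38; 0 0 20 0 40; 0 0 30 0 40; 0 0 40 0 40; 0 0 40 0 40")

```text
time_s: 12.42
tcp_pos: [0.5539, -0.2909, 0.2187]
tcp_rot: [180.0, -0.0, -7.8]
contact_force: [-0.2, -0.0, -0.7]
grip_width: 0.0403
```

Request:
carry_out(targets="0 0 20 0 85; 0 0 20 0 85; 0 0 0 0 85; 0 0 0 0 85")

```text
time_s: 12.92
tcp_pos: [0.554, -0.2901, 0.2552]
tcp_rot: [-180.0, 0.1, -7.8]
contact_force: [1.1, -0.1, 0.2]
grip_width: 0.0849
```

```bash
python3 - <<'E'
from workcell import *
from h import *
s=state();print(s['time_s'],s['tcp_pos'],s['tcp_rot'],s['contact_force'],s['q'],s['grip_width'])
c=get_calibration("wrist");print(c)
im=capture("wrist")[:,:,::-1];cv2.imwrite("pics/m.png",im)
cv2.imwrite("pics/m_top.png",capture("top")[:,:,::-1])
E
```

```text
12.925 [ 0.55404791 -0.29011895  0.25518786] [-1.79970716e+02  6.31913990e-02 -7.79419007e+00] [ 1.12757946 -0.07786532  0.18580759] [-19.83467919  40.33709154  70.03540987  92.31720648 -38.91917996
  75.48889903 -41.62033   ] 0.0848605152802806
{'fov_y': 64.08328333119778, 'cx': 316.7279108042302, 'cy': 241.0056427674809, 'eye': array([ 0.63775375, -0.30361775,  0.39694388]), 'attitude': array([ 1.60728826e+02,  4.54455936e-02, -9.77423814e+01])}
```

View pics/m.png

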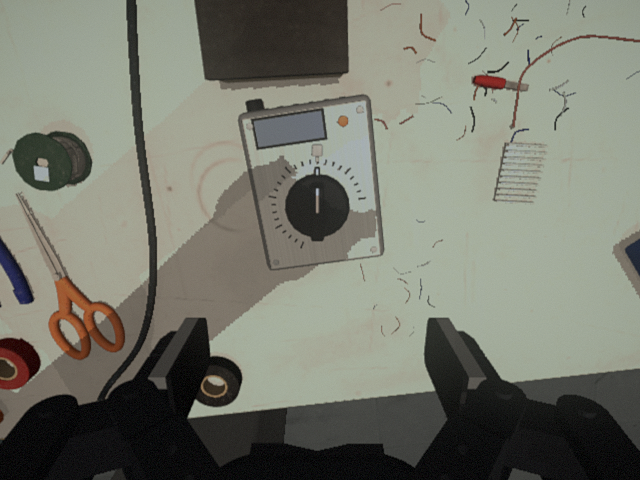

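View pics/m_top.png

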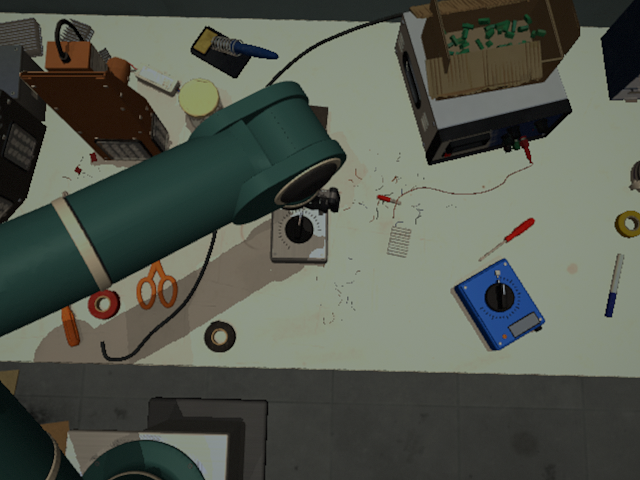

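```bash
python3 - <<'E'
from h import *
im=cv2.imread("pics/m.png")
cv2.imwrite("pics/m2.png",cv2.resize(im[135:255,260:380],None,fx=5,fy=5,interpolation=cv2.INTER_CUBIC))
c={'fov_y': 64.08328333119778, 'cx': 316.7279108042302, 'cy': 241.0056427674809,'eye': np.array([ 0.63775375, -0.30361775,  0.39694388]), 'attitude': np.array([ 1.60728826e+02,  4.54455936e-02, -9.77423814e+01])}
print([ray(c,*p,.058)[:2] for p in((275,263),(374,249),(249,126),(360,109))])
E
```

```text
[array([ 0.50366325, -0.24487238]), array([ 0.50518865, -0.33983529]), array([ 0.63040967, -0.24441208]), array([ 0.63130505, -0.33896542])]
```

View pics/m2.png

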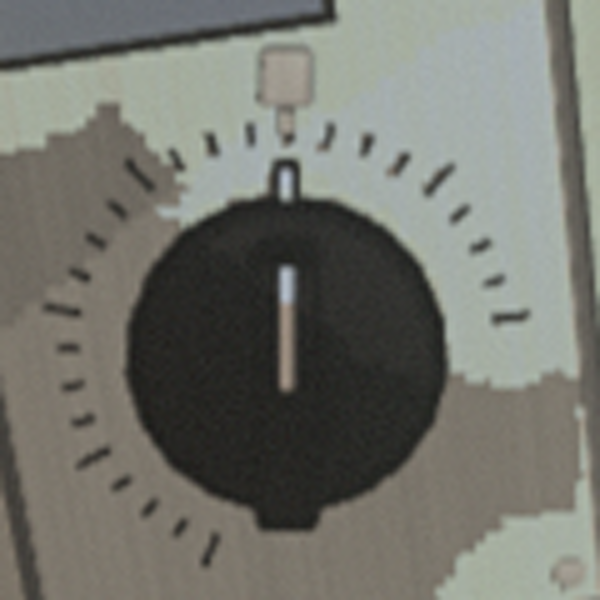

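```bash
python3 -c "
from workcell import *
print(hand_in())"
```

```text
the job is handed in; nothing more can be done
None
```

I turned the grey timer's knob clockwise by about 128° until its pointer stood at the setting tab, let go, lifted clear and handed the job in. While turning I pinched the grip bar and kept about 19–27 N of downward push on the knob. The clock stood at about 13 s of the 72 s allowed.

**Pointer:** in the last wrist picture the pointer line, the nose on the skirt, the tab's tooth and the tab body are in one line, to within about half a degree.

**Box:** its corner screws measured within about 2 mm of where they were before. That is as close as the cameras can tell.

**Other objects:** the crocodile clip, spool and heat sink look unmoved. The gripper was open and touching nothing at hand-in.

**Off-plan readings:**
- **Tab angle:** the first readings disagreed by about 2–4° because the tab was seen from the side, so I set the final position from a view straight along the pointer.
- **Force peak:** while I was setting the push, the downward force briefly reached about 36 N through the fingertips, and I backed it off before turning.
- **Sideways force:** it ran at 5–14 N while turning. The box did not slide noticeably.

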